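Seat the battery pack of a test set under its retaining spring

TASK

The battery pack lies in the open bay of the test set, set back from its end and with its nose held up by the sprung contacts. With the fingertips, press the pack down hard and, keeping it pressed, slide it nose first under the flat retaining spring until it is fully home against the end of the bay. Do not pick the pack up, and leave the things lying around the test set where they are.

Things in the scene. Friction and masses are not known exactly. Their poses are not given: they have to be found in the camera images.
- tester: Portable test set: grey metal case 240 x 130 x 62 mm, fixed on the bench, battery bay uppermost. Origin: centre of its underside on the bench; x = the direction in which the pack slides home, z up. The bay is an open trough, x -105 to +80 mm, 67 mm wide (y), floor at z 42 mm, walls and both ends up to z 62 mm; rubber feet on the case corners up to z 67 mm.
- bay_end (a point): Point at the +x end wall of the bay, on its floor (42 mm above the bench) and centre line: where point pack_nose is when the pack is fully home.
- spring_lip (a point): Middle of the end edge of the leaf spring's turned-up lip, 31 mm short of the bay's end wall, 68 mm above the bench (the lip's end is 2 mm thick: 67 to 69 mm). A nose that is not pressed down butts against this edge and cannot pass.
- spring_low (a point): Lowest point of the leaf spring's underside, 63.5 mm above the bench, 24 mm short of the bay's end wall. The leaf is a spring-steel strip 40 mm wide, screwed to a pad on the case top beyond the bay's end and reaching back over the bay. Here it presses down with about 6 to 8 N and can be lifted only about 2.5 mm.
- pins (a point): Point on the bay floor midway between two sprung brass contact pins (domes 10 mm across, 36 mm apart across the bay), at x +14 mm of the test set. They stand 7 mm out of the floor; together they push up with about 4.5 N when out and 10 N when pressed flush.
- pack: Black plastic battery pack, loose, about 0.32 kg, 115 x 64 mm. Origin: centre of its underside; x towards its nose (the slide direction), z up. The rear 75 mm are 28 mm high with a flat top; the front 40 mm are a tongue 23 mm high that goes under the leaf spring. At the start its rear rests on the bay floor and its nose is lifted 7 to 10 mm by the pins. When home its flat top is 70 mm above the bench.
- press_spot (a point): Point on the pack's flat top, over its origin and 9.5 mm behind a ridge (8 mm long, 56 mm wide, 6 mm high) that stands across the top at pack x +9.5 to +17.5 mm: fingertips pressing here can push against the ridge's rear face. Holding the nose down takes about 10 to 16 N downward here, sliding it about 3 to 12 N.
- pack_nose (a point): Middle of the lower front edge of the pack (pack x +57.5 mm, on the underside).
- pack_rear (a point): Middle of the lower rear edge of the pack (pack x -57.5 mm). A groove across the underside, 41 to 57 mm ahead of this edge and 7.5 mm deep, drops over the pins when the pack is home, so that they no longer lift it.
- screwdriver: Bystander: screwdriver with a black handle, 170 mm long, lying on the bench beside the test set. Origin under its middle.
- jar: Bystander: jar with a dark lid, 56 mm across and 70 mm high, standing beside the test set. Origin at the centre of its underside.
- screw_tray: Bystander: small open aluminium tray, 90 x 70 x 22 mm, beside the test set. Origin at the centre of its underside.
Things that resemble listed ones, but are neither listed nor needed, are in the scene too. Of the things like the pack, leave any that is brown or purple; of the rest the smaller one is meant.

How it is judged:
By the outcome, as a careful person would: the job done as asked, in the order asked, and still so for the second after the job is handed in, with the robot touching nothing.
It also fails if it takes over 38 s, if anything falls off the work surface, if the arm or the gripper's body presses on something with over 40 N, if the wrist force passes 120 N, or if a joint passes its speed limit or range.

ROBOT

A 7-joint arm with a two-finger parallel gripper is mounted at the origin on the work surface. World frame = base frame: x ahead of the robot, y to its left, z up, the work surface at z = 0. Lengths are in m, angles in rad, forces in N, time in s.
With the tool pointing down it reaches from about 0.425 to 0.875 m from the base axis. Payload 8.4 kg.
Tool frame: the origin (TCP) lies between the finger pads; the fingertips stand 14 mm ahead of it and the grasp point (between the pads) lies 5 mm behind it (manip.tip_extent is the distance from the TCP to the fingertips, in m); z points along the fingers, y is the direction in which the jaws open and shut (so a half turn about z gives the same grasp; the last joint's range is limited). The gripper opens to 87 mm and grips with 3 to 60 N. Pads are 19 mm wide; open, the fingers measure 117 mm over their backs; the gripper's body (75 mm by 190 mm) begins 51 mm behind the grasp point.
Start: joints at [1.216, 0.333, 0.04, 1.465, -0.013, 1.343, -0.059], TCP at [0.164, -0.629, 0.237] pointing down, gripper open.
Joint ranges: [-2.58, 2.58], [-0.38, 2.09], [-1.3, 1.39], [0.25, 2.4], [-1.5, 4.64], [0.08, 2.09], [-2.65, 2.65]. Speed limits (rad/s): [2.22, 2.22, 2.79, 2.79, 3.14, 3.14, 3.14].

INTERFACE

Orientations are given as a rotation vector (axis times angle).
In Python, from workcell import manip gives the robot as it stands.
- The arm moves only by the tool servo_tool, never from a script. Its argument "targets" is a list of rows, each a list of 3 entries, a list of its own where there are three numbers: the closure, from -1 (fully open) to 1 (shut), then the shift along the tool's x, y, z in mm, then the turn, a rotation vector about the tool's x, y, z in rad. A call has 1 to 20 rows; each row is the pose to reach, as a shift and turn from the pose commanded when the call began, along the tool's axes at that moment; what a row does not reach only later rows make up. A row lasts 1/10 s, in which the tool goes at most 50 mm and 8.59 degrees, less where a joint would pass 70% of its speed; a pose out of reach is approached as far as the arm can. A call with a gripper value outside its range is refused whole. The fingers move at their own pace and stop on an object; "force" is the grip in N (left out, the last holds). Time passes only in rows, so rows that repeat a pose let the fingers close. It gives the time, the measured TCP pose, the force and the opening at its end, in the units of the state.
- manip.get_obs(): the state, without advancing time (a new reading comes with each control period).
- manip.grab_frame(name): name is "side" or "top"; returns (picture, depth): 384x512x3 uint8, red, green, blue; 384x512 float32, m along the optical axis (not along the pixel's ray), 0 where there is no reading.
- manip.calibration(name): a dict with "mtx" (3x3 intrinsics, pixels), "dist" ([k1, k2, p1, p2, k3] as OpenCV has them; the pictures are not rectified), "origin" and "attitude" of the camera in the world. Camera axes: x right, y down, z forward; pixel columns grow to the right and rows downward; lengths in m; the calibration is good to about 2 mm. A picture is of the moment at which its call begins. calibration takes no time and is no camera call.
- manip.finish_job(): hands the job in, once; it reports no verdict.
The state is a dict: "clock": time; "q": joint angles; "joint_vel": joint speeds; "tau": joint torques, N m; "eef_pos": TCP position; "orientation": TCP orientation; "contact_force": force on the tool from outside, world axes, zero at the start; "torque": the same for the moment, N m; "grip_width": finger opening in m.
Only numpy, scipy, OpenCV 4.12 (cv2) and the standard library are available. Lean on these libraries where they do the work, as an engineer would, in place of code of your own. Each camera call takes 0.05 s, during which the arm holds its last target.

## Working session

There is one attempt and no reset: what is moved stays moved. The work goes in short steps, Python scripts to look and compute and a tool call to move; the robot and the scene stay as the last step left them, time stands still between calls to the robot, and variables do not carry over. Pictures are saved under pics/ and viewed, and the job is handed in when it is done.

Besides the shell and the picture viewer there is one more tool, called after "Emit:" as name(argument=value, ...) on one line, values as JSON. servo_tool: Moves the arm, as the interface text tells. Its arguments: {"type":"object","properties":{"targets":{"type":"array"},"force":{"type":"number"}},"required":["targets"]}

```bash
mkdir -p pics; ls
cat > h.py <<'E'
import numpy as np, cv2
from workcell import manip
from scipy.spatial.transform import Rotation as R
E
python3 - <<'E'
from h import *
o=manip.get_obs(); print(o['clock'],o['eef_pos'],o['orientation'],o['contact_force'],o['grip_width'])
for n in ("side","top"):
    p,d=manip.grab_frame(n); c=manip.calibration(n); print(n,c)
    np.savez(f'{n}0.npz',p=p,d=d); cv2.imwrite(f'pics/{n}0.png',cv2.resize(p[:,:,::-1],None,fx=1.5,fy=1.5,interpolation=cv2.INTER_CUBIC))
E
```

```text
pics
0.0 [ 0.16431138 -0.62842061  0.23566486] [-3.11434711e+00 -4.00497186e-01  5.23638274e-04] [ 0.43908926  0.34465193 -0.29632405] 0.08738385582922653
side {'mtx': array([[348.77928886,   0.        , 258.83846387],
       [  0.        , 348.77928886, 197.77457337],
       [  0.        ,   0.        ,   1.        ]]), 'dist': array([0.02589363, 0.        , 0.        , 0.        , 0.        ]), 'origin': array([ 0.36134217, -0.53472994,  0.49663341]), 'attitude': array([-2.19297108,  0.21880118, -0.13103403])}
top {'mtx': array([[398.70981811,   0.        , 256.00392264],
       [  0.        , 398.70981811, 191.74796938],
       [  0.        ,   0.        ,   1.        ]]), 'dist': array([-0.10420402,  0.        ,  0.        ,  0.        ,  0.        ]), 'origin': array([0.34156982, 0.03116752, 0.87852979]), 'attitude': array([-2.03947255,  2.19815105, -0.22240996])}
```

View pics/side0.png

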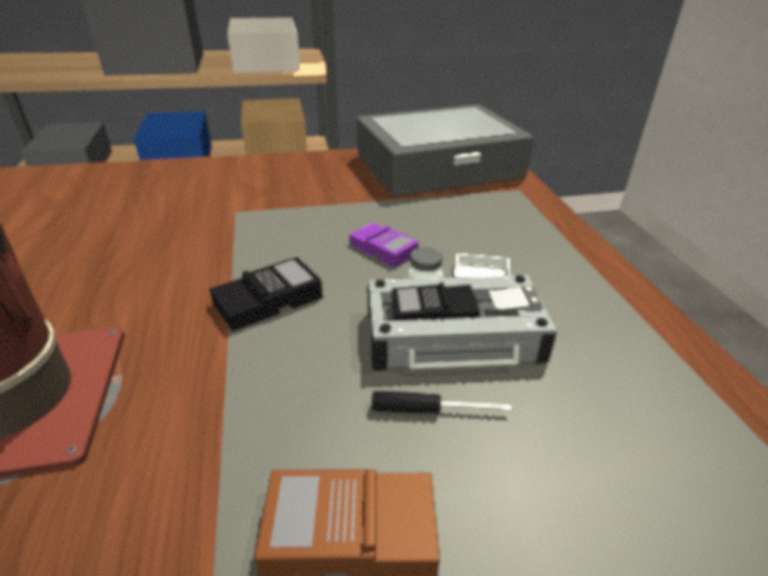

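View pics/top0.png

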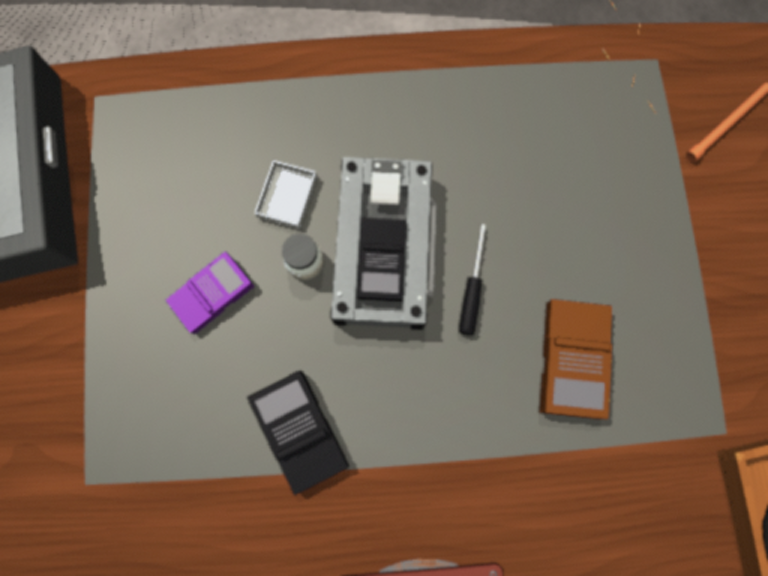

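The top picture at 1.5x shows these pack-like things: black in the bay at (382,258), a larger black one at (298,430), purple at (210,292), and orange-brown at (578,358). The one in the bay is black, the smaller of the blacks, and has its nose towards the leaf spring (386,187), so it fits. I'll confirm with a crop.

```bash
cat >> h.py <<'E'
def world(n,px,d,c=None):
    c=c or manip.calibration(n)
    px=np.asarray(px,float).reshape(-1,2)
    u=cv2.undistortPoints(px[:,None],c['mtx'],c['dist'])[:,0]
    P=np.c_[u,np.ones(len(u))]*np.asarray(d,float).reshape(-1,1)
    return P@R.from_rotvec(c['attitude']).as_matrix().T+c['origin']
def atz(n,px,z):
    c=manip.calibration(n)
    a=world(n,px,np.ones(len(np.reshape(px,(-1,2)))),c)-c['origin']
    return c['origin']+a*((z-c['origin'][2])/a[:,2:])
E
python3 - <<'E'
from h import *
f=np.load('top0.npz');p,d=f['p'],f['d']
cv2.imwrite('pics/topc.png',cv2.resize(p[98:222,214:300,::-1],None,fx=4.8,fy=4.8,interpolation=cv2.INTER_CUBIC))
f=np.load('side0.npz');p2=f['p']
cv2.imwrite('pics/sidec.png',cv2.resize(p2[175:250,235:375,::-1],None,fx=5.5,fy=5.5,interpolation=cv2.INTER_CUBIC))
v,u=np.mgrid[0:384,0:512]; W=world('top',np.c_[u.ravel(),v.ravel()],d.ravel()).reshape(384,512,3)
np.save('W.npy',W)
for r in range(104,218,4): print(r,W[r,256].round(3), (W[r,224:292:4,2]*1000).astype(int))
E
```

```text
104 [0.73  0.001 0.   ] [ 0  3  2 -2  0  0  2 -2  0  0 -1  0  0  1  0  1 -1]
108 [0.689 0.004 0.073] [ 0 54 58 63 60 61 72 71 73 71 69 59 61 61 61 60  0]
112 [0.68  0.004 0.071] [-1 61 67 65 62 63 70 70 70 71 70 60 60 60 64 63  0]
116 [0.671 0.005 0.072] [-1 61 61 60 61 63 68 70 71 68 70 60 63 62 65 60 -1]
120 [0.664 0.006 0.067] [ 3 63 62 63 60 60 66 66 66 66 68 58 61 63 61 61  1]
124 [0.655 0.006 0.066] [ 0 64 60 62 62 45 65 67 66 66 62 51 63 64 60 61  3]
128 [0.645 0.007 0.068] [ 0 62 63 64 62 41 64 67 67 67 66 42 62 63 59 61  0]
132 [0.636 0.008 0.067] [ 1 62 58 60 60 41 65 66 67 63 63 41 64 61 62 60 -1]
136 [0.636 0.008 0.042] [ 0 61 61 60 62 41 43 42 41 46 42 41 61 63 59 63 22]
140 [0.626 0.008 0.044] [ 0 61 60 63 62 42 42 43 43 42 42 42 61 59 59 61 18]
144 [0.618 0.009 0.041] [ 1 60 62 62 61 42 41 42 41 43 41 42 58 64 61 62 20]
148 [0.599 0.011 0.072] [-1 63 61 61 59 72 72 73 71 72 73 72 60 64 64 61 19]
152 [0.591 0.011 0.07 ] [ 2 61 63 61 54 71 72 70 69 72 69 72 62 62 61 61 19]
156 [0.58  0.012 0.075] [ 0 62 62 61 45 70 72 71 74 70 69 71 60 64 62 60 21]
160 [0.573 0.012 0.069
[... 449 characters left out ...]
1 0.016 0.072] [61 62 61 63 69 71 72 69 71 73 74 73 62 61 58 -1 18]
188 [0.512 0.017 0.075] [61 61 62 63 70 70 70 70 75 71 73 68 61 61 61  1 17]
192 [0.504 0.018 0.073] [61 64 65 61 71 70 71 70 73 70 70 71 64 62 64 -1 16]
196 [0.495 0.018 0.074] [62 63 61 61 69 68 72 69 74 70 69 69 61 61 61 33  1]
200 [0.493 0.018 0.042] [60 63 63 61 43 41 40 43 42 46 51 51 62 63 62  1  0]
204 [0.484 0.019 0.046] [64 65 61 61 41 42 44 41 45 39 41 42 63 65 60 -1  1]
208 [0.472 0.02  0.063] [59 62 60 59 64 61 61 61 62 63 61 60 61 67 61 -1  3]
212 [0.464 0.021 0.063] [58 60 60 60 64 62 61 62 63 65 61 63 64 60 60 -2  3]
216 [0.461 0.021 0.022] [ 15  18  -1  -3  10  16  18  18  22  26  29  32  35 878  54   1   0]
```

View pics/topc.png

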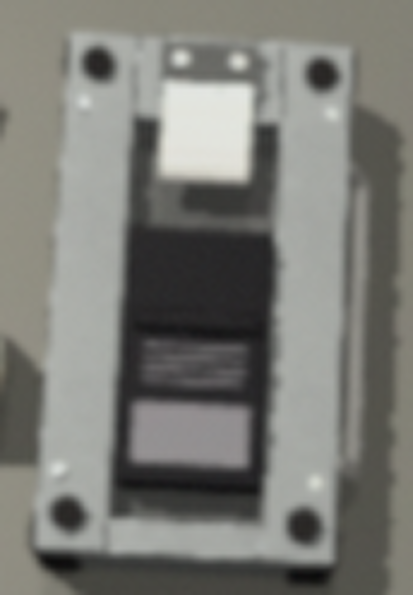

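View pics/sidec.png

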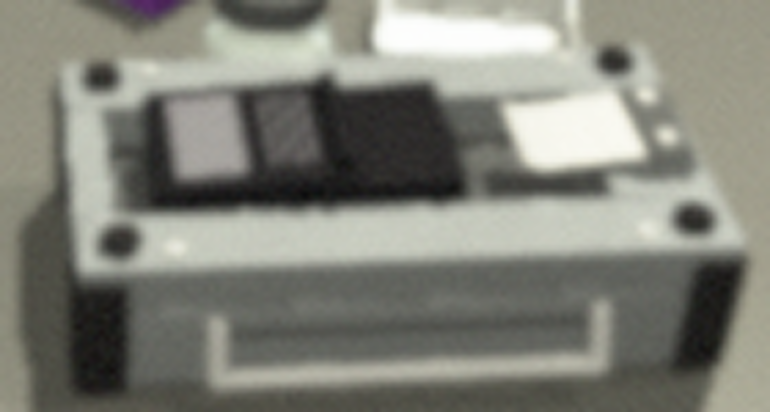

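The crops confirm it: the black pack is in the bay, at crop rows 228–490. Its ridge is at about row 330 and the white leaf spring lip at about row 183. Next I'll fit the frame.

Run:
```python
from h import *
W=np.load('W.npy')
m=np.zeros((384,512),bool); m[98:222,214:300]=1
m&=(W[...,2]>.056)&(W[...,2]<.09)
r=cv2.minAreaRect((W[m][:,:2]*1000).astype(np.float32)); print(r)
def cp(l): return np.array(l)/4.8+np.array([214,98])-.4
feet=atz('top',cp([(98,63),(322,73),(68,515),(305,525)]),.067); print('feet\n',feet.round(4), feet.mean(0))
ax=(feet[0]+feet[1]-feet[2]-feet[3]); print('yaw',np.degrees(np.arctan2(ax[1],ax[0])), [np.linalg.norm(feet[i]-feet[j]) for i,j in((0,1),(2,3),(0,2),(1,3))])
yaw=np.arctan2(ax[1],ax[0]); C=feet.mean(0)
ex=np.array([np.cos(yaw),np.sin(yaw)]);ey=np.array([-ex[1],ex[0]])
def T(P): return np.c_[(P[:,:2]-C[:2])@ex,(P[:,:2]-C[:2])@ey,P[:,2]]
print('lip (z68)',T(atz('top',cp([(157,180),(248,184)]),.068)).round(4))
print('pack rear top corners z70',T(atz('top',cp([(117,484),(258,492)]),.070)).round(4))
print('nose top z72',T(atz('top',cp([(130,229),(273,234)]),.072)).round(4))
print('ridge rear z79',T(atz('top',cp([(133,333),(268,338)]),.078)).round(4))
L=T(W[m]); s=np.abs(L[:,1])<.025
for a in np.arange(-.085,.085,.004):
    k=s&(L[:,0]>=a)&(L[:,0]<a+.004)
    if k.any(): print(round(a+.002,3),k.sum(),np.median(L[k,2]).round(4))
```

```text
((580.09716796875, 14.548271179199219), (130.1823272705078, 241.46299743652344), 82.67982482910156)
feet
 [[ 0.6886  0.0517  0.067 ]
 [ 0.6763 -0.0491  0.067 ]
 [ 0.4824  0.0777  0.067 ]
 [ 0.4704 -0.0236  0.067 ]] [0.5794395  0.01418593 0.067     ]
yaw -7.12803152517274 [np.float64(0.10162766979792022), np.float64(0.1019624265822202), np.float64(0.2078897108310059), np.float64(0.20741629153595603)]
lip (z68) [[ 0.0487  0.021   0.068 ]
 [ 0.0489 -0.0197  0.068 ]]
pack rear top corners z70 [[-0.0901  0.0306  0.07  ]
 [-0.0906 -0.0301  0.07  ]]
nose top z72 [[ 0.0239  0.0314  0.072 ]
 [ 0.0248 -0.0317  0.072 ]]
ridge rear z79 [[-0.025   0.0271  0.078 ]
 [-0.0243 -0.0313  0.078 ]]
-0.083 45 0.07
-0.079 51 0.0705
-0.075 44 0.0708
-0.071 48 0.071
-0.067 43 0.0717
-0.063 49 0.0716
-0.059 46 0.0724
-0.055 44 0.0726
-0.051 43 0.0718
-0.047 48 0.0728
-0.043 44 0.073
-0.039 47 0.0729
-0.035 46 0.0734
-0.031 44 0.0735
-0.027 49 0.0743
-0.023 60 0.0749
-0.019 45 0.0796
-0.015 32 0.08
-0.011 25 0.0705
-0.007 47 0.0702
-0.003 45 0.0701
0.001 38 0.0703
0.005 42 0.0709
0.009 40 0.0717
0.013 49 0.0711
0.017 42 0.0719
0.021 43 0.0722
0.025 39 0.0721
0.049 4 0.0685
0.053 31 0.0683
0.057 25 0.0658
0.061 33 0.0662
0.065 32 0.0668
0.069 34 0.0668
0.073 30 0.0674
0.077 32 0.0672
0.081 40 0.0679
0.085 41 0.0681
```

```bash
cat >> h.py <<'E'
YAW=np.radians(-7.2); C=np.array([.5795,.0143,0]); ex=np.array([np.cos(YAW),np.sin(YAW),0]); ey=np.array([-ex[1],ex[0],0])
RT=np.c_[ex,-ey,[0,0,-1]]   # desired tool axes
def tw(x,y,z): return C+x*ex+y*ey+np.array([0,0,z])
def move(to,cmd=None):
    o=manip.get_obs(); Rm=R.from_rotvec(o['orientation']).as_matrix()
    print('shift mm',(Rm.T@(to-o['eef_pos'])*1000).round(1),'turn',R.from_matrix(Rm.T@RT).as_rotvec().round(3))
def st():
    o=manip.get_obs(); e=o['eef_pos']-C
    print('t',round(o['clock'],2),'tester',(np.array([e@ex,e@ey,e[2]])*1000).round(1),'F tester',np.array([o['contact_force']@ex,o['contact_force']@ey,o['contact_force'][2]]).round(1),'w',round(o['grip_width'],4)); print(R.from_rotvec(o['orientation']).as_matrix().round(3),o['q'].round(2))
E
python3 - <<'E'
from h import *
print(manip.tip_extent); st(); move(np.array([.42,-.40,.23])); move(tw(-.036,0,.16))
E
```

```text
0.014
t 0.1 tester [-331.3 -689.8  235.8] F tester [-1.1  0.3 -0.8] w 0.0867
[[ 0.967  0.253 -0.   ]
 [ 0.253 -0.967  0.001]
 [-0.    -0.001 -1.   ]] [ 1.22  0.33  0.04  1.47 -0.01  1.34 -0.06]
shift mm [ 305.2 -156.4    6. ] turn [-0.001  0.     0.381]
shift mm [ 530.9 -530.1   76.5] turn [-0.001  0.     0.381]
```

Emit:
servo_tool(targets=[[1,[40,-20,0],[0,0,0.02]],[1,[80,-40,0],[0,0,0.04]],[1,[120,-60,0],[0,0,0.06]],[1,[160,-80,0],[0,0,0.08]],[1,[200,-105,0],[0,0,0.1]],[1,[240,-130,0],[0,0,0.13]],[1,[275,-155,0],[0,0,0.16]],[1,[305,-185,0],[0,0,0.19]],[1,[330,-220,0],[0,0,0.22]],[1,[355,-255,0],[0,0,0.25]],[1,[380,-290,0],[0,0,0.28]],[1,[405,-325,0],[0,0,0.31]],[1,[430,-360,0],[0,0,0.34]],[1,[455,-395,0],[0,0,0.36]],[1,[480,-430,0],[0,0,0.38]],[1,[500,-465,0],[0,0,0.38]],[1,[518,-500,20],[0,0,0.38]],[1,[531,-530,40],[0,0,0.38]],[1,[531,-530,60],[0,0,0.38]],[1,[531,-530,76],[0,0,0.38]]], force=20)

```text
clock: 2.1
eef_pos: [0.5435, 0.0197, 0.1591]
orientation: [-3.136, 0.191, 0.002]
contact_force: [-0.1, -0.8, 0.7]
grip_width: 0.0009
```

Run:
```python
from h import *
st(); move(tw(-.036,0,.095))
for n in ("side","top"):
    p,d=manip.grab_frame(n)
    q=p[150:250,225:385] if n=='side' else p[90:225,190:330]
    cv2.imwrite(f'pics/{n}1.png',cv2.resize(q[:,:,::-1],None,fx=4,fy=4,interpolation=cv2.INTER_CUBIC))
```

```text
t 2.1 tester [-36.4   0.9 159.1] F tester [ 0.  -0.8  0.7] w 0.0009
[[ 0.993 -0.121 -0.001]
 [-0.121 -0.993  0.   ]
 [-0.001 -0.    -1.   ]] [ 0.31  0.21 -0.49  1.8   0.11  1.15 -1.9 ]
shift mm [ 0.5  0.9 64.1] turn [-0.     0.001  0.004]
```

Emit:
servo_tool(targets=[[1,[0,0,20],[0,0,0]],[1,[0,0,40],[0,0,0]],[1,[0,0,58],[0,0,0]],[1,[0,0,66],[0,0,0]],[1,[0,0,66],[0,0,0]]])

```text
clock: 2.7
eef_pos: [0.5437, 0.018, 0.0942]
orientation: [-3.135, 0.196, 0.002]
contact_force: [0.2, 0.1, 0.1]
grip_width: 0.0003
```

Run:
```python
from h import *
st()
for n in ("side","top"):
    p,d=manip.grab_frame(n)
    q=p[150:250,225:385] if n=='side' else p[90:225,190:330]
    cv2.imwrite(f'pics/{n}2.png',cv2.resize(q[:,:,::-1],None,fx=4,fy=4,interpolation=cv2.INTER_CUBIC))
```

```text
t 2.7 tester [-36.   -0.8  94.2] F tester [0.2 0.1 0.1] w 0.0003
[[ 0.992 -0.124 -0.001]
 [-0.124 -0.992  0.   ]
 [-0.001  0.    -1.   ]] [ 0.3   0.28 -0.48  1.87  0.15  1.03 -1.93]
```

View pics/side2.png

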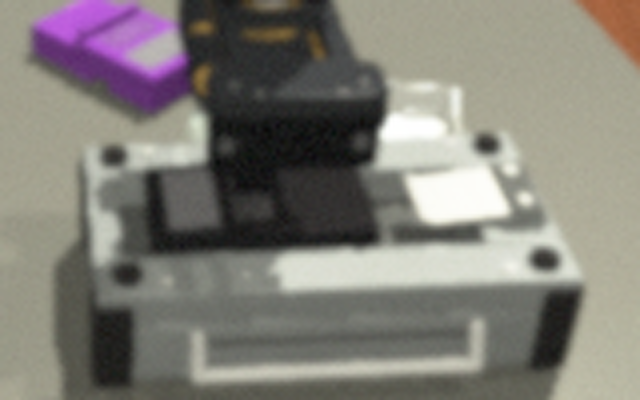

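View pics/top2.png

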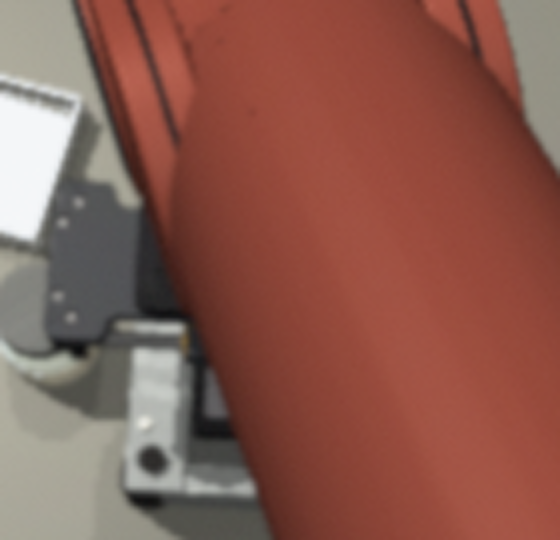

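The side view shows the fingertips at about (245,185), just above the pack and behind the ridge (270,180). Now I'll press gradually.

Emit:
servo_tool(targets=[[1,[0,1,3],[0,0,0]],[1,[0,1,5],[0,0,0]],[1,[0,1,7],[0,0,0]],[1,[0,1,7],[0,0,0]]])

```text
clock: 3.2
eef_pos: [0.5444, 0.0172, 0.088]
orientation: [3.135, -0.195, 0.002]
contact_force: [-0.2, -0.3, 3.8]
grip_width: 0.0001
```

```bash
python3 -c "
from h import *
st()"
```

```text
t 3.2 tester [-35.2  -1.5  88. ] F tester [-0.2 -0.3  3.8] w 0.0001
[[ 0.992 -0.124  0.001]
 [-0.124 -0.992 -0.   ]
 [ 0.001 -0.    -1.   ]] [ 0.3   0.29 -0.47  1.87  0.15  1.01 -1.93]
```

Emit:
servo_tool(targets=[[1,[0,0,1.5],[0,0,0]],[1,[0,0,3],[0,0,0]],[1,[0,0,4.5],[0,0,0]],[1,[0,0,4.5],[0,0,0]]])

```text
clock: 3.6
eef_pos: [0.5458, 0.017, 0.0848]
orientation: [3.135, -0.196, 0.006]
contact_force: [0.9, -2.3, 12.6]
grip_width: 0.0005
```

```bash
python3 -c "
from h import *
st()"
```

```text
t 3.6 tester [-33.8  -1.6  84.8] F tester [ 1.1 -2.1 12.6] w 0.0005
[[ 0.992 -0.124  0.004]
 [-0.124 -0.992 -0.   ]
 [ 0.004 -0.    -1.   ]] [ 0.3   0.29 -0.47  1.87  0.16  1.01 -1.94]
```

Emit:
servo_tool(targets=[[1,[0,0,2],[0,0,0]],[1,[0,0,4],[0,0,0]],[1,[0,0,5],[0,0,0]],[1,[0,0,5],[0,0,0]]])

```text
clock: 4.0
eef_pos: [0.5462, 0.017, 0.0842]
orientation: [3.134, -0.196, 0.008]
contact_force: [-19.3, -3.5, 58.1]
grip_width: 0.0005
```

```bash
python3 -c "
from h import *
st()
p,d=manip.grab_frame('side')
cv2.imwrite('pics/side3.png',cv2.resize(p[175:250,235:375,::-1],None,fx=5.5,fy=5.5,interpolation=cv2.INTER_CUBIC))"
```

```text
t 4.0 tester [-33.4  -1.5  84.2] F tester [-18.7  -5.9  58.1] w 0.0005
[[ 0.992 -0.124  0.005]
 [-0.124 -0.992 -0.002]
 [ 0.005  0.002 -1.   ]] [ 0.3   0.3  -0.47  1.87  0.16  1.   -1.94]
```

View pics/side3.png

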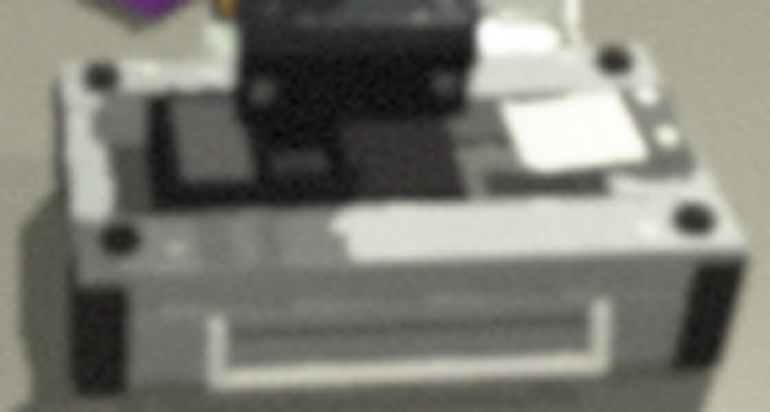

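The pack is flat now: TCP at 84.2 mm puts its top at 70 mm. The 58 N force is more than needed, so I'll ease off.

Emit:
servo_tool(targets=[[1,[0,0,-2],[0,0,0]],[1,[0,0,-3],[0,0,0]],[1,[0,0,-3],[0,0,0]]])

```text
clock: 4.35
eef_pos: [0.5461, 0.017, 0.0843]
orientation: [3.135, -0.196, 0.008]
contact_force: [-5.2, -2.5, 26.3]
grip_width: 0.0006
```

```bash
python3 -c "
from h import *
st()"
```

```text
t 4.35 tester [-33.5  -1.5  84.3] F tester [-4.8 -3.1 26.3] w 0.0006
[[ 0.992 -0.124  0.005]
 [-0.124 -0.992 -0.001]
 [ 0.005  0.    -1.   ]] [ 0.3   0.29 -0.47  1.87  0.16  1.   -1.94]
```

Emit:
servo_tool(targets=[[1,[2,0,0],[0,0,0]],[1,[4,0,0],[0,0,0]],[1,[6,0,0],[0,0,0]],[1,[8,0,0],[0,0,0]],[1,[10,0,0],[0,0,0]],[1,[12,0,0],[0,0,0]]])

```text
clock: 4.95
eef_pos: [0.5566, 0.0167, 0.0843]
orientation: [3.136, -0.194, 0.003]
contact_force: [-11.7, 0.8, 32.6]
grip_width: 0.0003
```

```bash
python3 -c "
from h import *
st()"
```

```text
t 4.95 tester [-23.   -0.5  84.3] F tester [-11.7  -0.6  32.6] w 0.0003
[[ 0.992 -0.123  0.002]
 [-0.123 -0.992 -0.   ]
 [ 0.002 -0.    -1.   ]] [ 0.29  0.32 -0.47  1.85  0.17  1.01 -1.94]
```

Emit:
servo_tool(targets=[[1,[2,0,-0.5],[0,0,0]],[1,[4,0,-0.5],[0,0,0]],[1,[6,0,-0.5],[0,0,0]],[1,[8,0,-0.5],[0,0,0]],[1,[10,0,-0.5],[0,0,0]]])

```text
clock: 5.45
eef_pos: [0.5663, 0.0156, 0.0844]
orientation: [-3.135, 0.194, -0.002]
contact_force: [-11.0, 1.2, 27.5]
grip_width: 0.0002
```

```bash
python3 -c "
from h import *
st()
p,d=manip.grab_frame('side')
cv2.imwrite('pics/side4.png',cv2.resize(p[175:250,235:375,::-1],None,fx=5.5,fy=5.5,interpolation=cv2.INTER_CUBIC))"
```

```text
t 5.45 tester [-13.2  -0.4  84.4] F tester [-11.1  -0.2  27.5] w 0.0002
[[ 0.992 -0.123  0.001]
 [-0.123 -0.992  0.   ]
 [ 0.001 -0.    -1.   ]] [ 0.29  0.33 -0.47  1.82  0.17  1.02 -1.94]
```

View pics/side4.png

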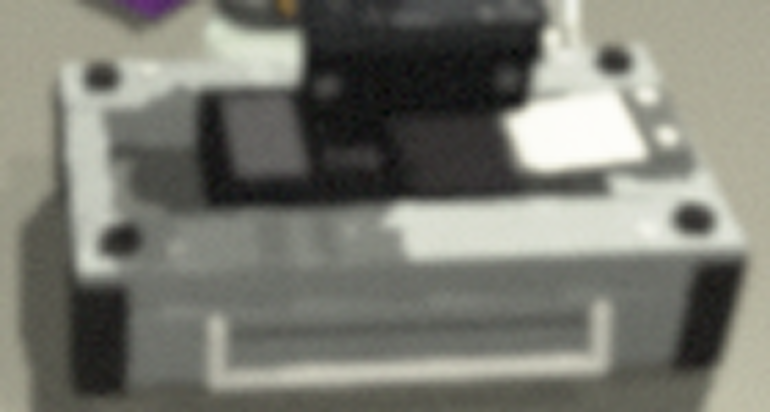

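The pack is flat and its nose is just at the lip (510,160). I'll keep sliding with the same pressure.

Emit:
servo_tool(targets=[[1,[2,0,0],[0,0,0]],[1,[4,0,0],[0,0,0]],[1,[6,0,0],[0,0,0]],[1,[8,0,0],[0,0,0]],[1,[10,0,0],[0,0,0]]])

```text
clock: 6.0
eef_pos: [0.5742, 0.0147, 0.0843]
orientation: [3.135, -0.194, -0.005]
contact_force: [-20.9, 1.2, 37.8]
grip_width: 0.0007
```

```bash
python3 -c "
from h import *
st()"
```

```text
t 6.0 tester [-5.3 -0.3 84.3] F tester [-20.9  -1.4  37.8] w 0.0007
[[ 0.992 -0.123 -0.003]
 [-0.123 -0.992 -0.   ]
 [-0.003  0.    -1.   ]] [ 0.29  0.35 -0.46  1.8   0.18  1.03 -1.94]
```

Emit:
servo_tool(targets=[[1,[2,0,-0.5],[0,0,0]],[1,[4,0,-0.5],[0,0,0]],[1,[6,0,-0.5],[0,0,0]],[1,[6,0,-0.5],[0,0,0]]])

```text
clock: 6.4
eef_pos: [0.581, 0.0138, 0.0844]
orientation: [-3.136, 0.194, 0.002]
contact_force: [-12.1, 1.4, 26.1]
grip_width: 0.0005
```

```bash
python3 -c "
from h import *
st()
p,d=manip.grab_frame('side')
cv2.imwrite('pics/side5.png',cv2.resize(p[175:250,235:375,::-1],None,fx=5.5,fy=5.5,interpolation=cv2.INTER_CUBIC))"
```

```text
t 6.4 tester [ 1.6 -0.3 84.4] F tester [-12.1  -0.1  26.1] w 0.0005
[[ 0.992 -0.123 -0.001]
 [-0.123 -0.992  0.   ]
 [-0.001 -0.    -1.   ]] [ 0.28  0.36 -0.46  1.79  0.18  1.04 -1.94]
```

View pics/side5.png

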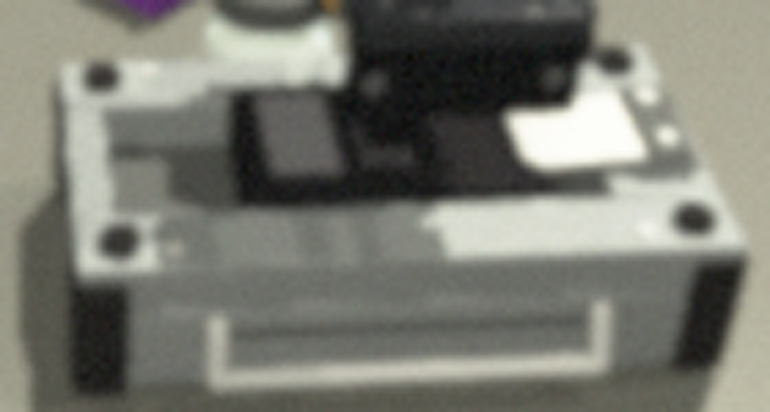

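The nose has gone under the leaf. Continuing.

Emit:
servo_tool(targets=[[1,[2,0,0],[0,0,0]],[1,[4,0,0],[0,0,0]],[1,[6,0,0],[0,0,0]],[1,[8,0,0],[0,0,0]],[1,[10,0,0],[0,0,0]],[1,[12,0,0],[0,0,0]],[1,[14,0,0],[0,0,0]]])

```text
clock: 7.15
eef_pos: [0.5953, 0.0121, 0.0844]
orientation: [-3.135, 0.193, 0.0]
contact_force: [-11.5, 2.2, 24.3]
grip_width: 0.0006
```

```bash
python3 -c "
from h import *
st()"
```

```text
t 7.15 tester [15.9 -0.2 84.4] F tester [-11.7   0.8  24.3] w 0.0006
[[ 0.992 -0.123 -0.   ]
 [-0.123 -0.992  0.   ]
 [-0.    -0.    -1.   ]] [ 0.28  0.39 -0.45  1.75  0.19  1.05 -1.94]
```

Emit:
servo_tool(targets=[[1,[1.5,0,0],[0,0,0]],[1,[3,0,0],[0,0,0]],[1,[4.5,0,0],[0,0,0]],[1,[6,0,0],[0,0,0]],[1,[6,0,0],[0,0,0]]])

```text
clock: 7.65
eef_pos: [0.6005, 0.0114, 0.0844]
orientation: [-3.135, 0.194, 0.003]
contact_force: [-14.6, 1.0, 27.8]
grip_width: 0.0006
```

```bash
python3 -c "
from h import *
st()"
```

```text
t 7.65 tester [21.2 -0.2 84.4] F tester [-14.6  -0.8  27.8] w 0.0006
[[ 0.992 -0.123 -0.002]
 [-0.123 -0.992  0.   ]
 [-0.002 -0.    -1.   ]] [ 0.28  0.4  -0.45  1.74  0.2   1.05 -1.94]
```

Emit:
servo_tool(targets=[[1,[1,0,0],[0,0,0]],[1,[2,0,0],[0,0,0]],[1,[2,0,0],[0,0,0]]])

```text
clock: 7.95
eef_pos: [0.6014, 0.0114, 0.0844]
orientation: [3.136, -0.193, -0.007]
contact_force: [-20.5, 2.8, 32.4]
grip_width: 0.0004
```

```bash
python3 -c "
from h import *
st()
p,d=manip.grab_frame('side')
cv2.imwrite('pics/side6.png',cv2.resize(p[175:250,235:375,::-1],None,fx=5.5,fy=5.5,interpolation=cv2.INTER_CUBIC))"
```

```text
t 7.95 tester [22.1 -0.2 84.4] F tester [-20.7   0.2  32.4] w 0.0004
[[ 0.992 -0.123 -0.004]
 [-0.123 -0.992  0.   ]
 [-0.004  0.    -1.   ]] [ 0.27  0.4  -0.45  1.73  0.2   1.06 -1.94]
```

View pics/side6.png

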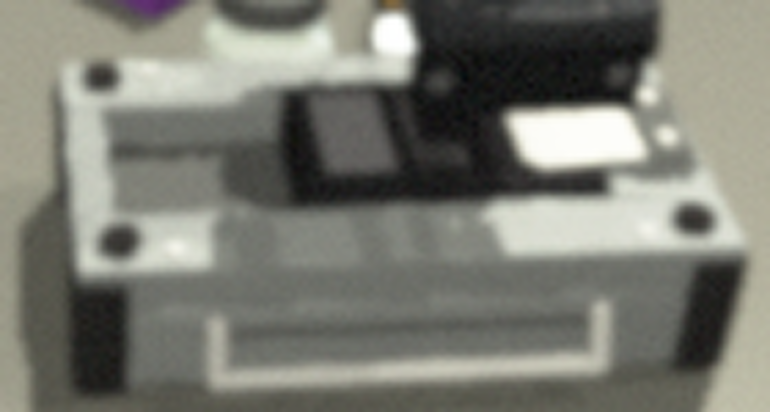

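Emit:
servo_tool(targets=[[1,[1,0,-0.7],[0,0,0]],[1,[2,0,-1],[0,0,0]],[1,[2,0,-1],[0,0,0]],[1,[2,0,-1],[0,0,0]]])

```text
clock: 8.4
eef_pos: [0.6016, 0.0114, 0.0844]
orientation: [3.135, -0.193, -0.012]
contact_force: [-25.8, 2.6, 30.2]
grip_width: 0.0007
```

```bash
python3 -c "
from h import *
st()"
```

```text
t 8.4 tester [22.2 -0.2 84.4] F tester [-25.9  -0.7  30.2] w 0.0007
[[ 0.992 -0.122 -0.008]
 [-0.122 -0.992  0.   ]
 [-0.008  0.001 -1.   ]] [ 0.27  0.4  -0.45  1.73  0.2   1.06 -1.94]
```

The pack has stopped moving: the forward force rose to 26 N, with only 0.1 mm of travel for the last 2 mm commanded. TCP x is 22.2 mm against 22.5 mm expected when home. I'll relax the push and lift off.

Emit:
servo_tool(targets=[[1,[-2,0,-1],[0,0,0]],[1,[-4,0,-3],[0,0,0]],[1,[-5,0,-6],[0,0,0]],[1,[-6,0,-12],[0,0,0]],[1,[-6,0,-30],[0,0,0]],[1,[-6,0,-60],[0,0,0]],[1,[-6,0,-100],[0,0,0]],[1,[-30,30,-130],[0,0,0]],[1,[-60,70,-140],[0,0,0]],[1,[-80,110,-140],[0,0,0]],[1,[-90,150,-140],[0,0,0]],[1,[-90,190,-140],[0,0,0]],[1,[-90,230,-140],[0,0,0]],[1,[-90,270,-140],[0,0,0]],[1,[-90,310,-140],[0,0,0]],[1,[-90,350,-140],[0,0,0]]])

```text
clock: 10.0
eef_pos: [0.4725, -0.3284, 0.2237]
orientation: [3.135, -0.195, 0.001]
contact_force: [1.0, 0.3, 0.2]
grip_width: 0.0006
```

Run:
```python
from h import *
st()
for n in ("side","top"):
    p,d=manip.grab_frame(n); np.savez(f'{n}9.npz',p=p,d=d)
    q=p[175:250,235:375] if n=='side' else p[98:222,214:300]
    f=5.5 if n=='side' else 4.8
    cv2.imwrite(f'pics/{n}9.png',cv2.resize(q[:,:,::-1],None,fx=f,fy=f,interpolation=cv2.INTER_CUBIC))
    cv2.imwrite(f'pics/{n}9f.png',cv2.resize(p[:,:,::-1],None,fx=1.5,fy=1.5))
v,u=np.mgrid[98:222,214:300]; W=world('top',np.c_[u.ravel(),v.ravel()],d[98:222,214:300].ravel())
L=np.c_[(W-C)@ex,(W-C)@ey,W[:,2]]; s=np.abs(L[:,1])<.022
for a in np.arange(-.1,.09,.004):
    k=s&(L[:,0]>=a)&(L[:,0]<a+.004)
    if k.any(): print(round(a+.002,3),np.median(L[k,2]).round(4),end='; ')
```

```text
t 10.0 tester [ -63.2 -353.4  223.7] F tester [0.9 0.4 0.2] w 0.0006
[[ 0.992 -0.124  0.001]
 [-0.124 -0.992 -0.001]
 [ 0.001  0.    -1.   ]] [ 0.73  0.2  -0.23  1.66  0.05  1.28 -1.2 ]
-0.098 0.0423; -0.094 0.0427; -0.09 0.0426; -0.086 0.0421; -0.082 0.0424; -0.078 0.0426; -0.074 0.0424; -0.07 0.0424; -0.066 0.0418; -0.062 0.0419; -0.058 0.0423; -0.054 0.0422; -0.05 0.0424; -0.046 0.0426; -0.042 0.0423; -0.038 0.042; -0.034 0.0542; -0.03 0.0704; -0.026 0.0699; -0.022 0.0701; -0.018 0.0703; -0.014 0.0699; -0.01 0.0697; -0.006 0.0698; -0.002 0.0701; 0.002 0.0702; 0.006 0.07; 0.01 0.0701; 0.014 0.0701; 0.018 0.0698; 0.022 0.0702; 0.026 0.0702; 0.03 0.0699; 0.034 0.0729; 0.038 0.0761; 0.042 0.0751; 0.046 0.065; 0.05 0.066; 0.054 0.0689; 0.058 0.0665; 0.062 0.0666; 0.066 0.0676; 0.07 0.0674; 0.074 0.0676; 0.078 0.0681; 0.082 0.0684; 0.086 0.0682; 0.09 0.0683;
```

View pics/side9.png

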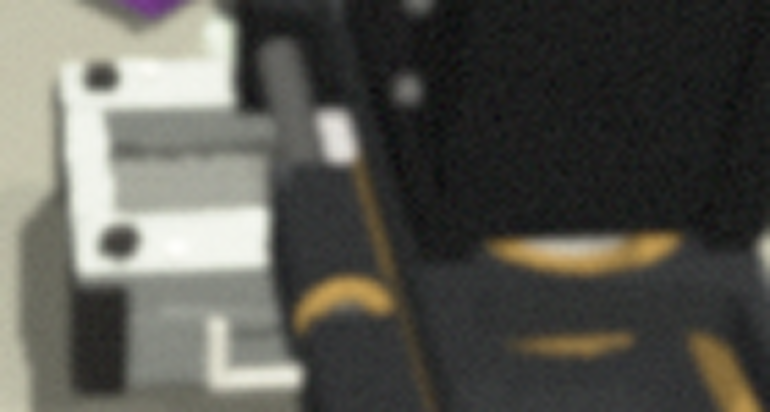

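View pics/top9.png

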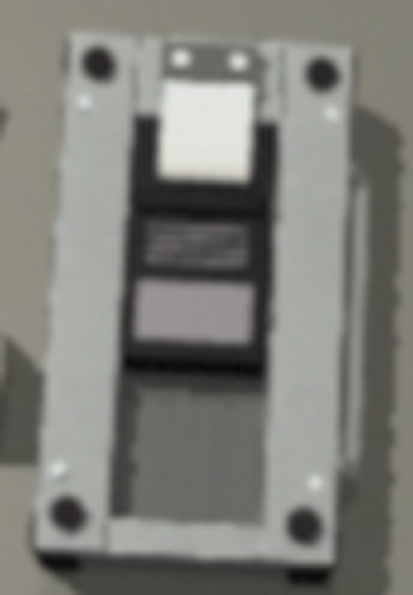

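View pics/top9f.png

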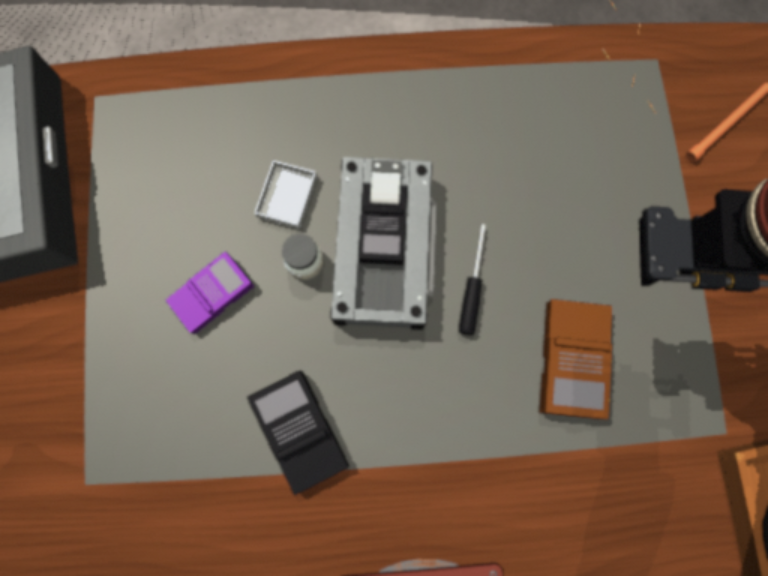

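The top view shows the pack flat, with its nose under the leaf (crop rows 180–367) and the bystanders where they were. I'll check the rear edge position against the −35 mm expected.

Run:
```python
from h import *
for nm in ('top0','top9'):
    d=np.load(nm+'.npz')['d']
    v,u=np.mgrid[98:222,214:300]; W=world('top',np.c_[u.ravel(),v.ravel()],d[98:222,214:300].ravel())
    L=np.c_[(W-C)@ex,(W-C)@ey,W[:,2]]; s=(np.abs(L[:,1])<.028)
    t=L[s&(L[:,2]>.066)]
    for lo,hi in((-.028,-.01),(-.01,.01),(.01,.028)):
        k=(t[:,1]>lo)&(t[:,1]<hi); c=np.sort(t[k,0]); print(nm,(c[:8]*1000).round(1))
c=np.array([(124,362),(262,369)])/4.8+np.array([214,98])-.4
P=atz('top',c,.07)-C; print((P@ex*1000).round(1),(P@ey*1000).round(1))
a=np.load('top0.npz')['p'].astype(int);b=np.load('top9.npz')['p'].astype(int)
for col in (240,254,264): print([int(x) for x in b[165:182,col].sum(1)])
print('diff bystanders',[np.abs(a-b)[r].mean().round(2) for r in (np.s_[100:160,165:214],np.s_[150:190,180:218],np.s_[145:225,300:330])])
```

```text
top0 [-238.2 -238.2 -238.2 -238.2 -238.2 -238.2 -238.2 -238.2]
top0 [-88.2 -88.  -87.8 -87.8 -87.6 -87.5 -87.4 -87.4]
top0 [-88.4 -88.3 -88.1 -87.9 -87.1 -86.7 -86.6 -86.6]
top9 [-238.2 -238.2 -238.2 -238.2 -238.2 -238.2 -238.2 -238.2]
top9 [-118.2  -33.7  -33.7  -33.4  -33.   -32.7  -32.5  -32.3]
top9 [-33.5 -33.3 -33.3 -33.1 -32.9 -32.8 -32.4 -32.4]
[-36.2 -36.2] [ 30.5 -29.6]
[151, 155, 151, 145, 139, 133, 121, 79, 58, 77, 121, 157, 173, 172, 173, 178, 190]
[444, 445, 433, 371, 255, 153, 116, 96, 56, 43, 70, 129, 163, 168, 197, 252, 282]
[435, 433, 429, 401, 297, 178, 124, 112, 76, 44, 55, 98, 145, 167, 190, 250, 281]
diff bystanders [np.float64(0.56), np.float64(0.59), np.float64(0.67)]
```

```bash
python3 -c "
from h import *
print(manip.finish_job())"
```

```text
the job is handed in; nothing more can be done
None
```

The pack is home in the bay. I pressed it flat with the closed fingertips behind its ridge, then slid it about 55 mm nose first under the leaf spring with 24–38 N downward. It was never gripped or lifted. I handed the job in at about 10 s of the 38 s allowed, with the arm clear of everything.

**Fully home:** the pack stopped dead at the end. The forward force rose from about 12 N while sliding to 26 N, and the last 2 mm commanded gave only 0.1 mm of travel. The tool was then at x 22.2 mm of the test set, against about 22.5 mm expected.

**Seating:** after release the flat top measures 70.0 mm above the bench all along, as it should when home. The bystanders show no change between the first and last top pictures.

**Checks that disagreed or failed:**
- **Rear edge:** depth puts it at about −34 mm and a rough pixel reading at −36 mm, against −35 mm expected. With pixels about 2 mm across, that confirms the position only to about 1 mm.
- **Final side picture:** the gripper blocked its view of the pack, so the final check rests on the top camera and the forces.
- **First press:** the downward force briefly reached 58 N at the fingertips, more than intended, and I eased it to about 26 N before sliding.

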